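# Clear the bridged roller magazine and load the V-rest

## Task

The gravity magazine has bridged: one steel roller has ridden up on top of the next and hangs in the mouth, so nothing comes out. Through the clearing slot in the front, nudge that blocking roller back over the one below it until the flow is free and all three rollers have run down into single file on the run-out. Then take the front roller from the run-out and lay it in the V-rest, both flanges squarely in the two vees, let go, and leave the other two in the run-out and the rest of the bench as it is.

Things in the scene. Friction and masses are not known exactly. Their poses are not given: they have to be found in the camera images.
- magazine: grey-green sheet-metal gravity magazine fixed to the bench, 110 mm wide inside, open on top. Local x points up the feed, y across, z up; origin on the bench below the hopper's front plate: hopper at x 0 to 205 mm (side plates 144 mm high), open run-out at x -135 to 0 (rails 46 mm high). The floor slopes down 7 degrees to -x, 23 mm high at x = 0, and ends at x = 92 in a step 90 mm high with a ramp (14 degrees) behind it.
- mouth (a point): middle of the mouth's upper edge, 101 mm high, at the front plate (5 mm thick, face at x = 0, up to 134 mm). The plate stands only at both sides (33 to 55 mm from the middle): between is the clearing slot, 66 mm wide, open downwards and upwards. Pushed back by its barrel (some 15 N) till its centre is 85 mm behind this point, the blocking roller lets the lower one out, then drops and follows.
- front_seat (a point): where the centre of the front roller comes to rest in the run-out, 102 mm before the mouth, 43 mm high, against two stop lugs 42 mm high at the sides (33 mm and more from the middle); the barrel is free in front, 36 mm from the next barrel behind, and its underside 18 mm above the floor. The next two rest 66 and 132 mm up the floor from it, 8 mm higher each.
- roller_a_center (a point): steel guide roller 100 mm long: two flanges 66 mm in diameter, 20 mm wide, at the ends of a barrel 30 mm in diameter, 60 mm long. This point: its centre; local y along its axis (x, z turn as it rolls). 0.35 kg. At the start lowest, on the floor against the step (59 mm behind the mouth, 63 mm high), held back by the one on top.
- roller_b_center (a point): steel guide roller 100 mm long: two flanges 66 mm in diameter, 20 mm wide, at the ends of a barrel 30 mm in diameter, 60 mm long. This point: its centre; local y along its axis (x, z turn as it rolls). 0.35 kg. At the start the blocking piece: rides on roller_a and leans on the front plate (33 mm behind the mouth, 124 mm high).
- roller_c_center (a point): steel guide roller 100 mm long: two flanges 66 mm in diameter, 20 mm wide, at the ends of a barrel 30 mm in diameter, 60 mm long. This point: its centre; local y along its axis (x, z turn as it rolls). 0.35 kg. At the start it waits on the ramp behind the blocking one (99 mm behind the mouth, 126 mm high) and is pushed up it with that one.
- v_rest: dark steel V-rest fixed to the bench: base plate 110 x 120 x 8 mm, two 90 degree V saddles 16 mm wide at y = +40 and -40 mm, 64 mm clear between them for the fingers; tips of the vees 55 mm high, 100 mm apart. Origin: middle of its underside, z up. A roller lies in it with its axis along local y (either way round), flanges in the vees, its centre 60 mm above the origin.
- chest_edge (a point): nearest upright edge of the tall tool chest at the right, which stands from here outwards and back, higher than the arm's elbow; the robot starts close in front of it: draw the hand back past this edge before turning to the work
- wood_block: bystander, wooden block 62 x 110 x 38 mm; origin under its middle
- grey_tin: bystander, empty grey tin 74 mm across, 91 mm high; origin under its middle
- roller_a: the same roller as the centre point roller_a_center; this origin lies on its rim (33 mm from the axis) and turns with it: use the centre point
- roller_b: the same roller as the centre point roller_b_center; this origin lies on its rim (33 mm from the axis) and turns with it: use the centre point
- roller_c: the same roller as the centre point roller_c_center; this origin lies on its rim (33 mm from the axis) and turns with it: use the centre point

How it is judged:
By the outcome, as a careful person would: the job done as asked, in the order asked, and still so for the second after the job is handed in, with the robot touching nothing.
It also fails if it takes over 64 s, if anything falls off the work surface, if the arm or the gripper's body presses on something with over 40 N, if the wrist force passes 120 N, or if a joint passes its speed limit or range.

## Robot

A 7-joint arm with a two-finger parallel gripper is mounted at the origin on a cart in front of the work surface, level with it; the furniture and walls round the work are solid. World frame = base frame: x ahead of the robot, y to its left, z up, the work surface at z = 0. Lengths are in m, angles in rad, forces in N, time in s.
With the tool pointing down it reaches from about 0.425 to 0.925 m from the base axis. Payload 6.8 kg.
Tool frame: the origin (TCP) lies at the very end of the fingers, on their centre line; the grasp point (between the pads) lies 19 mm behind it; z points along the fingers, y is the line along which they close (so a half turn about z gives the same grasp; the last joint's range is limited). The gripper opens to 85 mm and grips with 20 to 120 N. Pads are 22 mm wide; open, the fingers measure 114 mm over their backs; the gripper's body (76 mm by 85 mm) begins 54 mm behind the grasp point. The pads swing forward as they close: fully open they stand 13 mm farther back than shut.
Start: joints at [1.115, 0.477, 0.022, 1.555, -0.011, 1.109, -0.083], TCP at [0.23, -0.635, 0.231] pointing down, gripper open.
Joint ranges: [-2.96, 2.96], [-0.34, 2.1], [-1.41, 1.46], [0.24, 2.44], [-1.37, 4.51], [0.17, 1.92], [-2.96, 2.96]. Speed limits (rad/s): [2.39, 2.39, 3.14, 3.14, 3.14, 3.14, 3.14].

## Interface

Orientations are given as a unit quaternion [w, x, y, z].
In Python, from station import bot gives the robot as it stands.
- The arm moves only by the tool apply_moves, never from a script. Its argument "deltas" is a list of rows, each a list of 3 entries, a list of its own where there are three numbers: the closure, from 0 (fully open) to 1 (shut), then the shift along the tool's x, y, z in units of 0.2 m (1.0 is 0.2 m), then the turn about the tool's z in units of 2 pi rad (1.0 is 2 pi rad). A call has 1 to 12 rows; each row is the pose to reach, as a shift and turn from the pose commanded when the call began, along the tool's axes at that moment, turning the shorter way round; what a row does not reach only later rows make up. A row lasts 1/10 s, in which the tool goes at most 50 mm and 8.59 degrees, less where a joint would pass 70% of its speed; a pose out of reach is approached as far as the arm can. A call with a number of a shift or a turn outside -1 to 1 is refused whole. A call with a gripper value outside its range is refused whole. The fingers move at their own pace and stop on an object; "squeeze" is the grip in N (left out, the last holds). Time passes only in rows, so rows that repeat a pose let the fingers close. It gives the time, the measured TCP pose, the force, the opening and the grip force at its end, in the units of the state.
- bot.get_obs(): the state, without advancing time (a new reading comes with each control period).
- bot.read_camera(name): name is "side" or "top" or "wrist"; returns a dict with "color" (400x640x3 uint8, red, green, blue), "intrinsics" (3x3 intrinsics, pixels), "pose" (4x4, takes a point from camera to world coordinates); the wrist camera has in their place "hand_eye" (4x4, takes a point from camera to tool coordinates, whose origin is the TCP and whose axes are the flange's). Camera axes: x right, y down, z forward; pixel columns grow to the right and rows downward; lengths in m; the calibration is good to about 2 mm. A picture is of the moment at which its call begins: read the wrist's pose just before it. There is no depth.
- bot.hand_in(): hands the job in; it is judged then, once.
Trained networks look in a picture, given as the dict that the camera call returned (one of the last four; its "shot" number tells which), for a name from the list of things; names that differ only in an ending like _2 or _b are one class to them, and where a whole thing is asked for, a point or a joint stands for the part that bears it (a point fixed in the world has none). Each returns a list of dicts, best first, with "confidence" (0 to 1); they miss things now and then, are a little off and sometimes report something else, mostly with a low value. They report only what shows in the picture. A call takes as long as a camera call.
- bot.look_for(picture, target): "point" ([x, y, z] in m, in world coordinates, good to about 4 mm: the middle of the surface that is visible of it).
The state is a dict: "t": time; "q": joint angles; "joint_vel": joint speeds; "joint_torque": joint torques, N m; "eef_pos": TCP position; "tool_rot": TCP orientation; "contact_force": force on the tool from outside, world axes, zero at the start; "torque": the same for the moment, N m; "gripper_width": opening from 0.0 (shut) to 1.0 (fully open); "grasp_force": force on a finger pad.
Only numpy, scipy, OpenCV 4.12 (cv2) and the standard library are available. Lean on these libraries where they do the work, as an engineer would, in place of code of your own. Each camera call takes 0.05 s, during which the arm holds its last target. There are 200 camera calls.

## Working session

There is one attempt and no reset: what is moved stays moved. The work goes in short steps, Python scripts to look and compute and a tool call to move; the robot and the scene stay as the last step left them, time stands still between calls to the robot, and variables do not carry over. Pictures are saved under pics/ and viewed, at most 11 in all, crops included, and the job is handed in when it is done.

Besides the shell and the picture viewer there is one more tool, called after "Call:" in YAML: its name, and indented under it one key for each argument. apply_moves: Moves the arm, as the interface text tells. Its arguments: {"type":"object","properties":{"deltas":{"type":"array","items":{"type":"array"}},"squeeze":{"type":"number"}},"required":["deltas"]}

```bash
mkdir -p pics; ls; python3 - <<'E'
from station import bot
import cv2
o=bot.get_obs(); print(o)
ims=[]
for n in ["side","top"]:
    p=bot.read_camera(n); cv2.imwrite(f"pics/{n}0.png",p["color"][:,:,::-1])
    print(n,p["pose"].round(3).tolist(),p["intrinsics"].tolist())
    for t in ["magazine","mouth","front_seat","roller_a_center","v_rest","chest_edge","wood_block","grey_tin","roller_a"]:
        print(t,[( [round(float(v),3) for v in r["point"]],round(r["confidence"],2)) for r in bot.look_for(p,t)])
E
```

```text
pics
{'t': 0.0, 'q': array([ 1.11488835,  0.47782386,  0.02234148,  1.55647186, -0.0115003 ,
        1.10928976, -0.08309225]), 'joint_vel': array([ 0.00022549, -0.00041844,  0.00010349, -0.00071383,  0.00099222,
       -0.00087296, -0.00140238]), 'joint_torque': array([ 2.62749118e-04, -5.96444356e+01,  1.60785310e+00, -2.81201237e+01,
        1.24364629e-02,  9.13012773e-03,  2.80760912e-05]), 'eef_pos': array([ 0.2298445 , -0.63402239,  0.2303012 ]), 'tool_rot': array([-9.03506136e-04,  9.84913969e-01,  1.73042206e-01, -2.29937739e-04]), 'contact_force': array([ 0.28316817, -0.02881983, -0.1960049 ]), 'torque': array([ 0.04343261,  0.03379326, -0.00822153]), 'grasp_force': 0.0, 'gripper_width': 1.0013181197559613}
side [[-0.977, -0.113, 0.182, 0.295], [-0.214, 0.561, -0.8, 0.783], [-0.012, -0.82, -0.572, 0.705], [0.0, 0.0, 0.0, 1.0]] [[376.2652747676063, 0.0, 321.4456808862665], [0.0, 376.2652747676063, 198.86529719808692], [0.0, 0.0, 1.0]]
magazine [([0.607, -0.079, 0.007], 0.73), ([0.503, 0.355, 0.05], 0.56), ([0.521, 0.116, 0.042], 0.41)]
mouth [([0.506, 0.354, 0.052], 0.62)]
front_seat [([0.506, 0.351, 0.044], 0.97)]
roller_a_center [([0.538, 0.282, 0.088], 0.62), ([0.519, 0.116, 0.043], 0.45)]
v_rest [([0.606, -0.079, 0.01], 0.68), ([0.496, 0.283, 0.139], 0.4)]Traceback (most recent call last):
  File "<stdin>", line 9, in <module>
ValueError: it knows: front_seat, grey_tin, magazine, mouth, roller, roller_a_center, roller_b_center, roller_c_center, v_rest, wood_block
```

```bash
python3 - <<'E'
from station import bot
import cv2
for n in ["top"]:
    p=bot.read_camera(n); cv2.imwrite(f"pics/{n}0.png",p["color"][:,:,::-1])
    print(n,p["pose"].round(3).tolist(),p["intrinsics"].tolist())
    for t in ["magazine","mouth","front_seat","roller_a_center","v_rest","wood_block","grey_tin","roller"]:
        print(t,[( [round(float(v),3) for v in r["point"]],round(r["confidence"],2)) for r in bot.look_for(p,t)])
E
```

```text
top [[-0.022, -0.997, 0.068, 0.396], [-1.0, 0.022, 0.003, 0.037], [-0.005, -0.068, -0.998, 1.394], [0.0, 0.0, 0.0, 1.0]] [[467.95258988780944, 0.0, 317.226232981841], [0.0, 467.95258988780944, 190.4456560453496], [0.0, 0.0, 1.0]]
magazine [([0.473, 0.296, 0.023], 0.69)]
mouth [([0.481, 0.297, 0.025], 0.55)]
front_seat [([0.48, 0.296, 0.025], 0.7)]
roller_a_center []
v_rest [([0.601, -0.087, 0.007], 0.63)]
wood_block [([0.538, 0.106, 0.037], 0.98)]
grey_tin [([0.461, -0.17, 0.003], 0.67), ([0.495, 0.302, 0.137], 0.54)]
roller [([0.557, 0.325, 0.14], 0.91)]
```

View pics/side0.png

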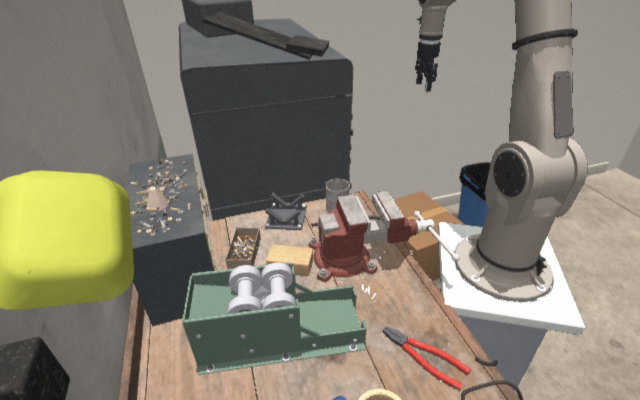

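View pics/top0.png

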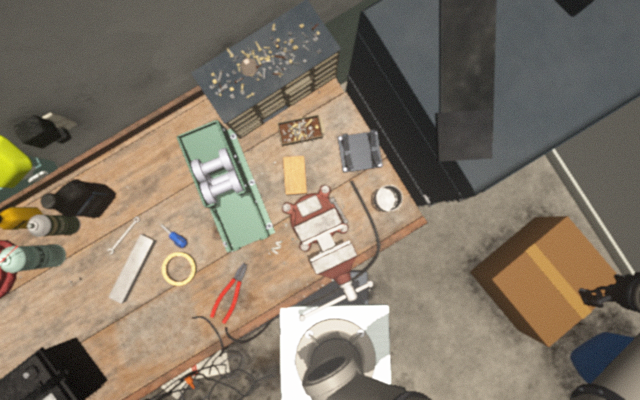

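```bash
python3 - <<'E'
import cv2,numpy as np
t=cv2.imread("pics/top0.png")
a=cv2.resize(t[115:265,165:290],None,fx=3.9,fy=3.9,interpolation=cv2.INTER_CUBIC)
b=cv2.resize(t[115:215,330:410],None,fx=3.9,fy=3.9,interpolation=cv2.INTER_CUBIC)
c=np.zeros((585,800,3),np.uint8);c[:,:a.shape[1]]=a[:585,:];c[:b.shape[0],488:488+b.shape[1]]=b
cv2.imwrite("pics/crop0.png",c)
E
```

```text
(no output)
```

View pics/crop0.png

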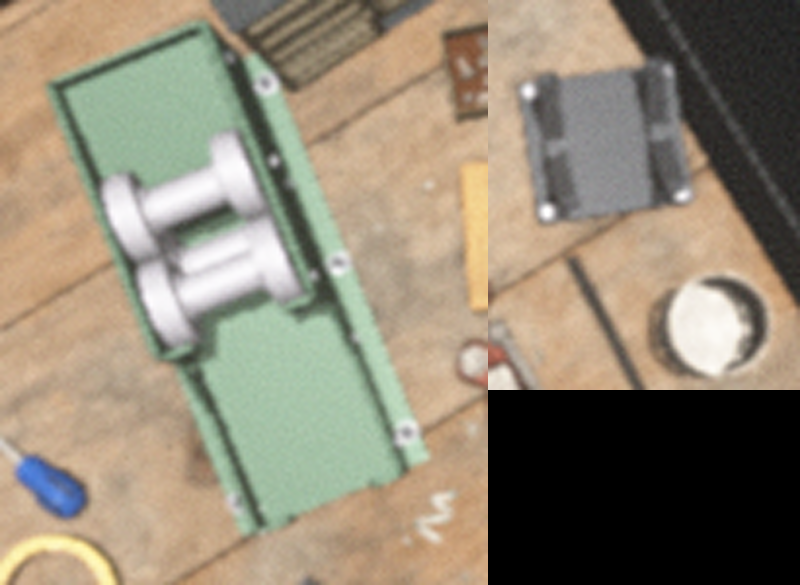

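```bash
cat > h.py <<'E'
import numpy as np
from scipy.optimize import least_squares
def T(p): # x,y,yaw
    c,s=np.cos(p[2]),np.sin(p[2]); return lambda P:np.c_[p[0]+c*P[:,0]-s*P[:,1],p[1]+s*P[:,0]+c*P[:,1],P[:,2]]
def proj(W,pose,K):
    C=(W-pose[:3,3])@pose[:3,:3]; u=C@K.T; return u[:,:2]/u[:,2:]
def fit(P,px,pose,K,x0):
    f=lambda p:(proj(T(p)(P),pose,K)-px).ravel()
    r=least_squares(f,x0,loss="soft_l1"); return r.x,f(r.x).reshape(-1,2)
E
python3 - <<'E'
from h import *
from station import bot
import cv2
p=bot.read_camera("top");s=bot.read_camera("side")
K,M=np.array(p["intrinsics"]),np.array(p["pose"])
P=np.array([[.205,.057,.144],[.205,-.057,.144],[0,.057,.144],[0,-.057,.144],[-.135,.056,.046],[-.135,-.056,.046]])
px=np.array([[50,85],[207,25],[160,358],[308,300],[260,525],[403,475]])/3.9+[165,115]
m,r=fit(P,px,M,K,[.5,.3,.4]);print("mag",m.round(4),r.round(1).tolist())
V=np.array([[.055,.06,.008],[.055,-.06,.008],[-.055,.06,.008],[-.055,-.06,.008]])
pv=np.array([[520-488,85],[672-488,62],[540-488,220],[692-488,203]])/3.9+[330,115]
v,r=fit(V,pv,M,K,[.6,-.08,.1]);print("vr",v.round(4),r.round(1).tolist())
im=s["color"][:,:,::-1].copy()
for Q,q,c in((P,m,(0,0,255)),(V,v,(0,255,255)),(np.array([[.033,0,.124],[.099,0,.126],[-.102,0,.043]]),m,(255,0,0)),(np.array([[.05,.04,.055],[-.05,.04,.055],[.05,-.04,.055],[-.05,-.04,.055]]),v,(0,255,0))):
    for u in proj(T(q)(Q),np.array(s["pose"]),np.array(s["intrinsics"])): cv2.circle(im,tuple(int(round(z*8)) for z in u),12,c,-1,cv2.LINE_AA,3)
cv2.imwrite("pics/side1.png",cv2.resize(im[170:380,160:400],None,fx=2.8,fy=2.8,interpolation=cv2.INTER_CUBIC))
print(T(m)(np.array([[0,0,.101],[-.102,0,.043],[.033,0,.124]])).round(3))
E
```

```text
mag [0.4638 0.2873 0.3667] [[0.5, 0.0], [-0.6, -0.4], [-0.2, 0.2], [1.4, -1.0], [-0.1, 2.0], [-0.5, -0.0]]
vr [ 0.6041 -0.0888  0.1129] [[-0.4, -0.7], [0.4, -0.1], [-0.5, 1.0], [0.5, -0.1]]
[[0.464 0.287 0.101]
 [0.369 0.251 0.043]
 [0.495 0.299 0.124]]
```

View pics/side1.png

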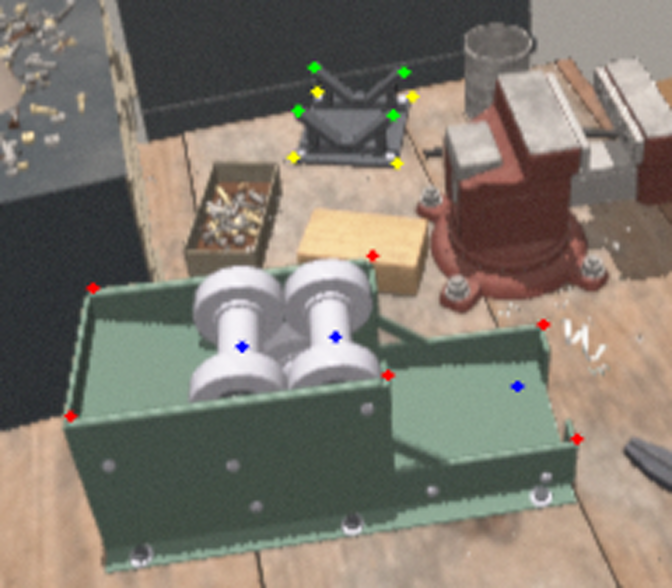

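```bash
cat >> h.py <<'E'
from scipy.spatial.transform import Rotation as R
MAG=[.4638,.2873,.3667]; VR=[.6041,-.0888,.1129]
def state(b):
    o=b.get_obs(); r=R.from_quat(o["tool_rot"],scalar_first=True).as_matrix()
    return np.array(o["eef_pos"]),r,np.arctan2(r[1,1],r[0,1]),o   # yaw = heading of tool y
def rows(b,targets):  # targets: x,y,z,heading of tool y (rad)
    p,r,h,o=state(b); print("pos",p.round(4),"heading",h.round(4),"q",o["q"].round(2),"F",o["contact_force"].round(1),"w",round(o["gripper_width"],3),"t",round(o["t"],2))
    for t in targets:
        d=r.T@(np.array(t[:3])-p)/.2; w=-(t[3]-h+np.pi)%(2*np.pi)-0  # tool z is down
        w=((-(t[3]-h)+np.pi)%(2*np.pi)-np.pi)/(2*np.pi)
        print([d.round(3).tolist(),round(w,4)])
def polar(rad,az,z,h): return [rad*np.cos(az),rad*np.sin(az),z,h]
def loc(f,x,y,z,dh=0): return T(f)(np.array([[x,y,z]]))[0].tolist()+[f[2]+dh]
E
sed -i 's/ w=-(t\[3\]-h+np.pi)%(2\*np.pi)-0  # tool z is down//;s/-p)\/.2;/-p)\/.2  # tool z is down/' h.py
python3 - <<'E'
from h import *
from station import bot
a=-1.2228
rows(bot,[polar(.435,a,.33,a)])
E
```

```text
pos [ 0.2301 -0.6346  0.2313] heading -1.223 q [ 1.11  0.48  0.02  1.56 -0.01  1.11 -0.08] F [-0.2 -0.  -0.2] w 0.998 t 0.85
[[0.0, -1.2, -0.493], np.float64(-0.0)]
```

Call:
apply_moves:
  deltas:
    - [0,[0,-0.2,-0.1],0]
    - [0,[0,-0.4,-0.2],0]
    - [0,[0,-0.6,-0.3],0]
    - [0,[0,-0.8,-0.4],0]
    - [0,[0,-1,-0.5],0]
    - [0,[0,-1,-0.5],0]
    - [0,[0,-1,-0.5],0]

```text
t: 1.55
eef_pos: [0.1619, -0.4465, 0.3323]
tool_rot: [0.001, 0.985, 0.173, 0.0]
contact_force: [0.3, 1.1, -0.3]
gripper_width: 0.995
grasp_force: 0.0
```

Call:
apply_moves:
  deltas:
    - [0.5,[0,-0.2,0],0]
    - [1,[0,-0.2,0],0]
    - [1,[0,-0.2,0],0]

```text
t: 1.85
eef_pos: [0.1484, -0.4093, 0.3308]
tool_rot: [-0.0, 0.985, 0.173, -0.0]
contact_force: [0.1, -1.0, 0.2]
gripper_width: 0.515
grasp_force: 0.0
```

```bash
python3 - <<'E'
from h import *
from station import bot
rows(bot,[polar(.435,a,.33,a) for a in -1.2228+np.arange(1,7)*.113])
import cv2
p=bot.read_camera("side");cv2.imwrite("pics/side2.png",p["color"][:260,250:,::-1])
E
```

```text
pos [ 0.1484 -0.4093  0.3308] heading -1.2229 q [ 1.09 -0.02 -0.01  1.96 -0.    1.2  -0.14] F [ 0.1 -1.   0.2] w 0.515 t 1.85
[[0.246, -0.016, 0.004], np.float64(-0.018)]
[[0.488, -0.057, 0.004], np.float64(-0.036)]
[[0.724, -0.126, 0.004], np.float64(-0.054)]
[[0.95, -0.221, 0.004], np.float64(-0.072)]
[[1.165, -0.34, 0.004], np.float64(-0.0899)]
[[1.365, -0.483, 0.004], np.float64(-0.1079)]
```

View pics/side2.png

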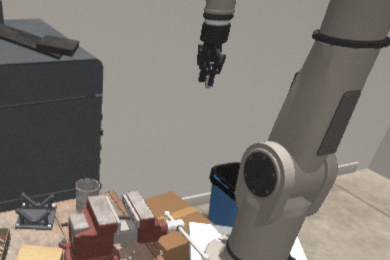

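Call:
apply_moves:
  deltas:
    - [1,[0.25,-0.015,0],-0.018]
    - [1,[0.49,-0.055,0],-0.036]
    - [1,[0.725,-0.125,0],-0.054]
    - [1,[0.95,-0.22,0],-0.072]

```text
t: 2.3
eef_pos: [0.3146, -0.3027, 0.3311]
tool_rot: [0.0, 0.92, 0.391, 0.0]
contact_force: [1.3, -0.6, 0.3]
gripper_width: -0.002
grasp_force: 0.0
```

Call:
apply_moves:
  deltas:
    - [1,[0.25,-0.015,0],-0.018]
    - [1,[0.49,-0.055,0],-0.036]
    - [1,[0.725,-0.125,0],-0.054]
    - [1,[0.95,-0.22,0],-0.072]

```text
t: 2.7
eef_pos: [0.415, -0.1345, 0.3311]
tool_rot: [-0.0, 0.809, 0.588, 0.001]
contact_force: [0.2, -0.4, 1.1]
gripper_width: 0.002
grasp_force: 0.0
```

Call:
apply_moves:
  deltas:
    - [1,[0.25,-0.015,0],-0.018]
    - [1,[0.49,-0.055,0],-0.036]
    - [1,[0.725,-0.125,0],-0.054]
    - [1,[0.95,-0.22,0],-0.072]

```text
t: 3.1
eef_pos: [0.4318, 0.0606, 0.3313]
tool_rot: [-0.001, 0.656, 0.754, 0.001]
contact_force: [1.2, 0.5, 0.2]
gripper_width: -0.0
grasp_force: 0.0
```

```bash
python3 - <<'E'
from h import *
from station import bot
rows(bot,[loc(MAG,-.045,0,.30),loc(MAG,-.045,0,.108)])
E
```

```text
pos [0.4318 0.0606 0.3313] heading 0.1387 q [ 0.41  0.02 -0.69  1.92  0.01  1.2  -0.14] F [1.2 0.5 0.2] w -0.0 t 3.1
[[1.049, 0.096, 0.159], np.float64(-0.0363)]
[[1.047, 0.095, 1.119], np.float64(-0.0363)]
```

Call:
apply_moves:
  deltas:
    - [1,[0.25,0.02,0.04],-0.009]
    - [1,[0.5,0.04,0.08],-0.018]
    - [1,[0.75,0.06,0.12],-0.027]
    - [1,[1,0.095,0.16],-0.036]
    - [1,[1,0.095,0.16],-0.036]
    - [1,[1,0.095,0.16],-0.036]

```text
t: 3.7
eef_pos: [0.4227, 0.261, 0.2986]
tool_rot: [-0.002, 0.568, 0.823, 0.0]
contact_force: [0.1, 0.2, -0.4]
gripper_width: 0.001
grasp_force: 0.0
```

```bash
python3 - <<'E'
from h import *
from station import bot
import cv2
bot_p=state(bot)
p=bot.read_camera("wrist"); im=p["color"][:,:,::-1].copy()
TW=np.eye(4);TW[:3,:3]=bot_p[1];TW[:3,3]=bot_p[0]
C=TW@np.array(p["hand_eye"]);K=np.array(p["intrinsics"])
P=np.array([[0,.033,.134],[0,-.033,.134],[0,.055,.144],[0,-.055,.144],[.033,0,.139],[-.135,.055,.046],[-.135,-.055,.046]])
for u in proj(T(MAG)(P),C,K):
    print(u.round(0)); cv2.circle(im,tuple(int(round(z*8)) for z in u),16,(0,0,255),-1,cv2.LINE_AA,3)
cv2.imwrite("pics/wrist1.png",im)
for t in ["mouth","front_seat","roller_b_center"]:
    print(t,[( [round(float(v),3) for v in r["point"]],round(r["confidence"],2)) for r in bot.look_for(p,t)])
rows(bot,[loc(MAG,-.045,0,.30),loc(MAG,-.045,0,.108)])
E
```

```text
[372. 137.]
[370. 207.]
[375. 112.]
[371. 233.]
[408. 174.]
[243. 112.]
[249. 205.]
mouth [([0.51, 0.321, 0.057], 0.85)]
front_seat [([0.515, 0.321, 0.055], 0.82)]
roller_b_center [([0.493, 0.301, 0.141], 0.79)]
pos [0.4234 0.2576 0.2993] heading 0.3571 q [ 0.1   0.21 -0.88  1.84  0.18  1.17 -0.48] F [ 0.8  0.3 -0.3] w -0.003 t 3.9
[[0.067, 0.016, -0.004], np.float64(-0.0015)]
[[0.067, 0.016, 0.956], np.float64(-0.0015)]
```

View pics/wrist1.png

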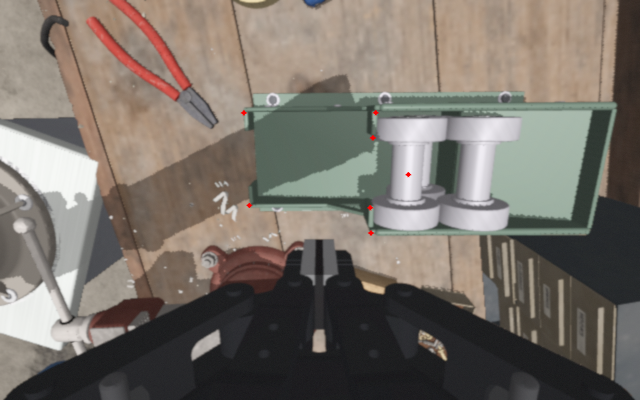

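Call:
apply_moves:
  deltas:
    - [1,[0.065,0.015,0.2],-0.0015]
    - [1,[0.065,0.015,0.4],-0.0015]
    - [1,[0.065,0.015,0.6],-0.0015]
    - [1,[0.065,0.015,0.8],-0.0015]
    - [1,[0.065,0.015,0.955],-0.0015]
    - [1,[0.065,0.015,0.955],-0.0015]
    - [1,[0.065,0.015,0.955],-0.0015]

```text
t: 4.6
eef_pos: [0.4213, 0.2718, 0.109]
tool_rot: [0.0, 0.566, 0.825, -0.0]
contact_force: [0.5, 0.1, 0.4]
gripper_width: -0.001
grasp_force: 0.0
```

```bash
python3 - <<'E'
from h import *
from station import bot
rows(bot,[loc(MAG,0,0,.109),loc(MAG,.055,0,.109)])
E
```

```text
pos [0.4213 0.2718 0.109 ] heading 0.3683 q [-0.07  0.47 -0.77  2.03  0.45  0.81 -0.74] F [0.5 0.1 0.4] w -0.001 t 4.6
[[-0.004, 0.226, 0.0], np.float64(0.0002)]
[[-0.004, 0.501, 0.0], np.float64(0.0002)]
```

Call:
apply_moves:
  deltas:
    - [1,[0,0.1,0],0]
    - [1,[0,0.2,0],0]
    - [1,[0,0.23,0],0]
    - [1,[0,0.26,0],0]
    - [1,[0,0.29,0],0]
    - [1,[0,0.32,0],0]
    - [1,[0,0.34,0],0]
    - [1,[0,0.36,0],0]

```text
t: 5.4
eef_pos: [0.4869, 0.2982, 0.1086]
tool_rot: [-0.0, 0.565, 0.825, -0.001]
contact_force: [-2.8, -0.9, 1.7]
gripper_width: -0.0
grasp_force: 1.6
```

Call:
apply_moves:
  deltas:
    - [1,[0,0.025,0],0]
    - [1,[0,0.05,0],0]
    - [1,[0,0.075,0],0]
    - [1,[0,0.1,0],0]
    - [1,[0,0.125,0],0]
    - [1,[0,0.145,0],0]
    - [1,[0,0.145,0],0]
    - [1,[0,0.145,0],0]

```text
t: 6.2
eef_pos: [0.5138, 0.3083, 0.108]
tool_rot: [-0.0, 0.565, 0.825, -0.001]
contact_force: [-3.9, -3.3, 3.5]
gripper_width: 0.002
grasp_force: 2.6
```

```bash
python3 - <<'E'
from h import *
from station import bot
import cv2
rows(bot,[loc(MAG,.055,0,.109)])
p=bot.read_camera("side");cv2.imwrite("pics/side3.png",cv2.resize(p["color"][170:380,160:400,::-1],None,fx=2.8,fy=2.8,interpolation=cv2.INTER_CUBIC))
E
```

```text
pos [0.5138 0.3083 0.108 ] heading 0.3699 q [-0.11  0.6  -0.72  1.81  0.49  0.92 -0.68] F [-3.9 -3.3  3.5] w 0.002 t 6.2
[[-0.008, 0.004, -0.005], np.float64(0.0005)]
```

View pics/side3.png

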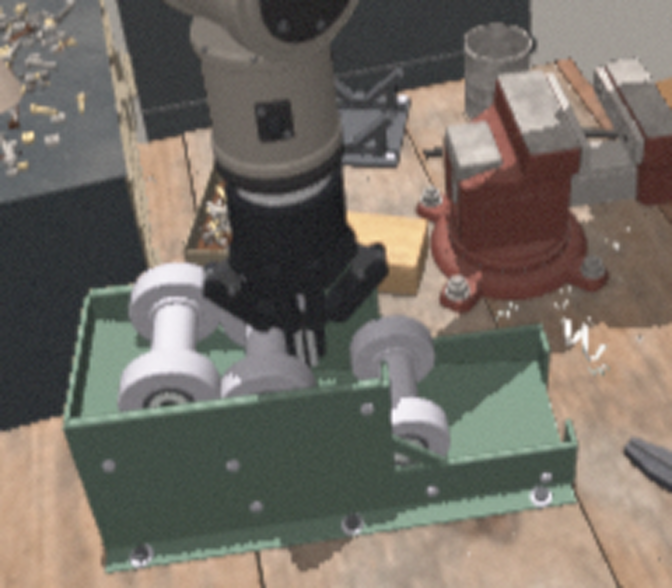

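Call:
apply_moves:
  deltas:
    - [1,[0,0,0],0]
    - [1,[0,0,0],0]
    - [1,[0,0,0],0]
    - [1,[0,0,0],0]
    - [1,[0,0,-0.15],0]
    - [1,[0,0,-0.4],0]
    - [1,[0,0,-0.6],0]
    - [1,[0,0,-0.8],0]
    - [1,[0,0,-0.8],0]
    - [1,[0,0,-0.8],0]
    - [1,[0,0,-0.8],0]
    - [1,[0,0,-0.8],0]

```text
t: 7.45
eef_pos: [0.5144, 0.3082, 0.2667]
tool_rot: [-0.001, 0.565, 0.825, -0.001]
contact_force: [0.6, -0.9, 0.3]
gripper_width: 0.004
grasp_force: 0.0
```

```bash
python3 - <<'E'
from h import *
from station import bot
import cv2
rows(bot,[loc(MAG,-.102,0,.2),loc(MAG,-.102,0,.105),loc(MAG,-.102,0,.023)])
p=bot.read_camera("side");im=p["color"][:,:,::-1].copy()
print([( [round(float(v),3) for v in r["point"]],round(r["confidence"],2)) for r in bot.look_for(p,"roller_a_center")])
for u in proj(T(MAG)(np.array([[-.102,0,.043],[-.0365,0,.051],[.029,0,.059]])),np.array(p["pose"]),np.array(p["intrinsics"])): cv2.circle(im,tuple(int(round(z*8)) for z in u),12,(0,0,255),-1,cv2.LINE_AA,3)
cv2.imwrite("pics/side4.png",cv2.resize(im[170:380,160:400],None,fx=2.8,fy=2.8,interpolation=cv2.INTER_CUBIC))
E
```

```text
pos [0.5144 0.3082 0.2667] heading 0.3698 q [-0.04  0.44 -0.81  1.66  0.34  1.19 -0.56] F [ 0.6 -0.9  0.3] w 0.004 t 7.45
[[-0.004, -0.783, 0.335], np.float64(0.0005)]
[[-0.004, -0.782, 0.81], np.float64(0.0005)]
[[-0.004, -0.781, 1.22], np.float64(0.0005)]
[([0.371, 0.252, 0.059], 0.68)]
```

View pics/side4.png

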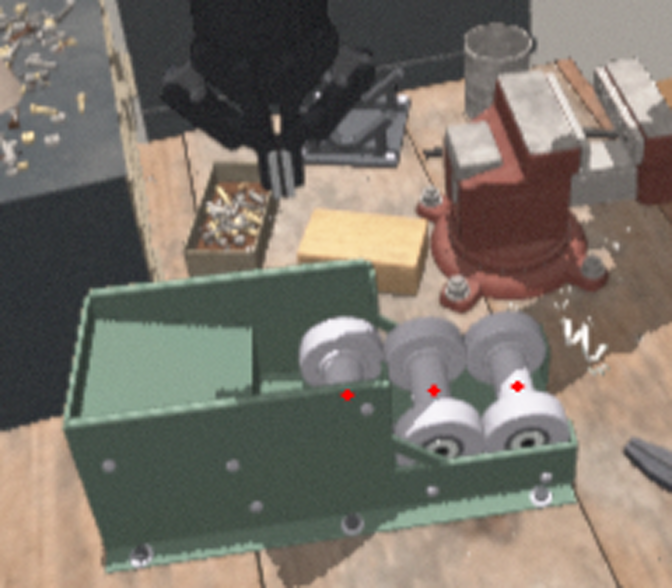

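Call:
apply_moves:
  deltas:
    - [0.8,[0,-0.2,0],0]
    - [0.6,[0,-0.4,0.1],0]
    - [0.4,[0,-0.6,0.2],0]
    - [0.4,[0,-0.78,0.335],0]
    - [0.4,[0,-0.78,0.5],0]
    - [0.4,[0,-0.78,0.5],0]
    - [0.4,[0,-0.78,0.5],0]

```text
t: 8.25
eef_pos: [0.3696, 0.2529, 0.1686]
tool_rot: [-0.001, 0.565, 0.825, -0.0]
contact_force: [-0.6, 1.3, 0.0]
gripper_width: 0.601
grasp_force: 0.0
```

```bash
python3 - <<'E'
from h import *
from station import bot
import cv2
rows(bot,[loc(MAG,-.102,0,.023)])
s=state(bot)
p=bot.read_camera("wrist"); im=p["color"][:,:,::-1].copy()
TW=np.eye(4);TW[:3,:3]=s[1];TW[:3,3]=s[0]
C=TW@np.array(p["hand_eye"]);K=np.array(p["intrinsics"])
P=np.array([[-.102,0,.043],[-.102,.03,.058],[-.102,-.03,.058],[-.102,0,.058],[-.0365,0,.066]])
for u in proj(T(MAG)(P),C,K): cv2.circle(im,tuple(int(round(z*8)) for z in u),24,(0,0,255),-1,cv2.LINE_AA,3)
cv2.imwrite("pics/wrist2.png",im)
for t in ["roller_b_center"]:
    print(t,[( [round(float(v),3) for v in r["point"]],round(r["confidence"],2)) for r in bot.look_for(p,t)])
E
```

```text
pos [0.3696 0.2529 0.1686] heading 0.3702 q [ 0.02  0.29 -0.87  2.1   0.29  0.87 -0.64] F [-0.6  1.3  0. ] w 0.601 t 8.25
[[-0.009, -0.008, 0.728], np.float64(0.0006)]
roller_b_center [([0.423, 0.281, 0.067], 0.58)]
```

View pics/wrist2.png

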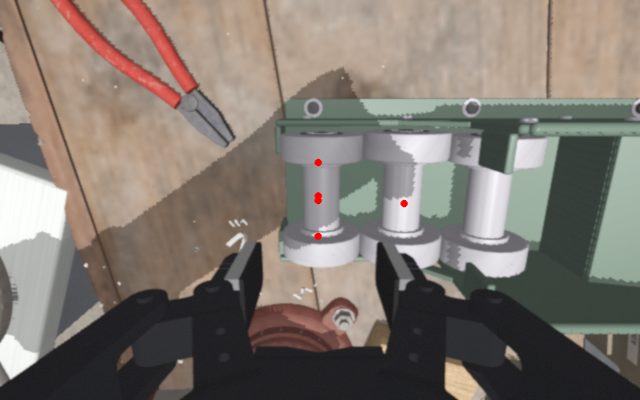

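Call:
apply_moves:
  deltas:
    - [0.4,[-0.01,0,0.2],0]
    - [0.4,[-0.01,0,0.36],0]
    - [0.4,[-0.01,0,0.5],0]
    - [0.4,[-0.01,0,0.6],0]
    - [0.4,[-0.01,0,0.68],0]
    - [0.4,[-0.01,0,0.73],0]
    - [0.4,[-0.01,0,0.73],0]
    - [0.4,[-0.01,0,0.73],0]

```text
t: 9.15
eef_pos: [0.3709, 0.2513, 0.0231]
tool_rot: [0.0, 0.565, 0.825, 0.001]
contact_force: [0.3, 0.2, 0.1]
gripper_width: 0.602
grasp_force: 0.0
```

Call:
apply_moves:
  deltas:
    - [0.6,[0,0,0],0]
    - [0.8,[0,0,0],0]
    - [0.8,[0,0,0],0]
    - [0.8,[0,0,0],0]
    - [0.8,[0,0,0],0]
    - [0.8,[0,0,0],0]
  squeeze: 50

```text
t: 9.75
eef_pos: [0.3721, 0.2517, 0.0235]
tool_rot: [0.001, 0.565, 0.825, 0.002]
contact_force: [3.9, 0.5, 7.0]
gripper_width: 0.339
grasp_force: 49.3
```

Call:
apply_moves:
  deltas:
    - [0.8,[0,0,-0.05],0]
    - [0.8,[0,0,-0.12],0]
    - [0.8,[0,0,-0.2],0]
    - [0.8,[0,0,-0.3],0]
    - [0.8,[0,0,-0.5],0]
    - [0.8,[0,0,-0.7],0]
    - [0.8,[0,0,-0.9],0]
    - [0.8,[0,0,-1],0]
    - [0.8,[0,0,-1],0]
    - [0.8,[0,0,-1],0]
  squeeze: 60

```text
t: 10.75
eef_pos: [0.3693, 0.2496, 0.2214]
tool_rot: [0.0, 0.565, 0.825, -0.001]
contact_force: [0.3, -0.3, -4.3]
gripper_width: 0.332
grasp_force: 60.1
```

```bash
python3 - <<'E'
from h import *
from station import bot
rows(bot,[loc(MAG,-.102,0,.33),[.45,.15,.33,.25],loc(VR,0,0,.33)])
E
```

```text
pos [0.3693 0.2496 0.2214] heading 0.3694 q [ 0.1   0.21 -0.92  2.04  0.2   0.98 -0.55] F [ 0.3 -0.3 -4.3] w 0.332 t 10.75
[[0.006, -0.002, -0.543], np.float64(0.0004)]
[[-0.611, 0.196, -0.542], np.float64(0.019)]
[[-2.002, 0.483, -0.541], np.float64(0.0408)]
```

Call:
apply_moves:
  deltas:
    - [0.8,[0,0,-0.25],0]
    - [0.8,[0,0,-0.5],0]
    - [0.8,[-0.2,0.05,-0.54],0]
    - [0.8,[-0.4,0.1,-0.54],0]
    - [0.8,[-0.6,0.15,-0.54],0]
    - [0.8,[-0.8,0.2,-0.54],0]
    - [0.8,[-1,0.24,-0.54],0]

```text
t: 11.45
eef_pos: [0.4867, 0.0795, 0.3277]
tool_rot: [-0.002, 0.565, 0.825, -0.002]
contact_force: [0.3, 0.2, -3.7]
gripper_width: 0.329
grasp_force: 61.2
```

Call:
apply_moves:
  deltas:
    - [0.8,[-0.2,0.05,0],0.007]
    - [0.8,[-0.4,0.1,0],0.014]
    - [0.8,[-0.6,0.15,0],0.021]
    - [0.8,[-0.8,0.2,0],0.028]
    - [0.8,[-0.95,0.24,0],0.035]
    - [0.8,[-1,0.24,0],0.041]
    - [0.8,[-1,0.24,0],0.041]
    - [0.8,[-1,0.24,0],0.041]
    - [0.8,[-1,0.24,0],0.041]

```text
t: 12.35
eef_pos: [0.6034, -0.0856, 0.3298]
tool_rot: [-0.001, 0.665, 0.747, -0.0]
contact_force: [-0.4, 0.1, -2.7]
gripper_width: 0.336
grasp_force: 61.1
```

```bash
python3 - <<'E'
from h import *
from station import bot
import cv2
s=state(bot)
p=bot.read_camera("wrist"); im=p["color"][:,:,::-1].copy()
TW=np.eye(4);TW[:3,:3]=s[1];TW[:3,3]=s[0]
C=TW@np.array(p["hand_eye"]);K=np.array(p["intrinsics"])
P=np.array([[a,b,.008] for a in(-.055,.055) for b in(-.06,.06)]+[[a,b,.055] for a in(-.05,.05) for b in(-.048,.048)])
for u in proj(T(VR)(P),C,K): cv2.circle(im,tuple(int(round(z*8)) for z in u),16,(0,0,255),-1,cv2.LINE_AA,3)
cv2.imwrite("pics/wrist3.png",im)
print([( [round(float(v),3) for v in r["point"]],round(r["confidence"],2)) for r in bot.look_for(p,"v_rest")])
rows(bot,[loc(VR,0,0,.13),loc(VR,0,0,.041)])
E
```

```text
[([0.598, -0.047, 0.009], 0.66), ([0.601, -0.05, 0.363], 0.2)]
pos [ 0.6037 -0.0861  0.3304] heading 0.1148 q [ 0.5   0.36 -0.61  1.56  0.21  1.29 -0.02] F [ 0.3  0.1 -2.8] w 0.333 t 12.45
[[-0.013, 0.001, 1.002], np.float64(0.0003)]
[[-0.013, 0.001, 1.447], np.float64(0.0003)]
```

View pics/wrist3.png

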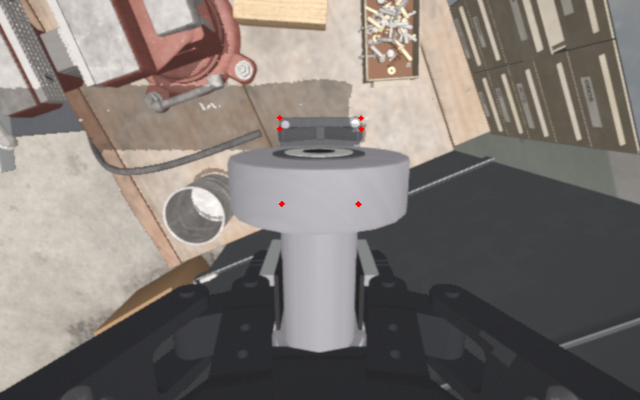

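Call:
apply_moves:
  deltas:
    - [0.8,[-0.013,0,0.2],0]
    - [0.8,[-0.013,0,0.4],0]
    - [0.8,[-0.013,0,0.6],0]
    - [0.8,[-0.013,0,0.8],0]
    - [0.8,[-0.013,0,1],0]
    - [0.8,[-0.013,0,1],0]
    - [0.8,[-0.013,0,1],0]

```text
t: 13.15
eef_pos: [0.6046, -0.0897, 0.1311]
tool_rot: [-0.0, 0.666, 0.746, 0.0]
contact_force: [0.9, 0.0, -2.3]
gripper_width: 0.33
grasp_force: 60.8
```

```bash
python3 - <<'E'
from h import *
from station import bot
rows(bot,[loc(VR,0,0,.046),loc(VR,0,0,.041)])
E
```

```text
pos [ 0.6046 -0.0897  0.1311] heading 0.113 q [ 0.46  0.54 -0.55  1.77  0.35  0.93 -0.13] F [ 0.9  0.  -2.3] w 0.33 t 13.15
[[0.005, -0.002, 0.426], np.float64(0.0)]
[[0.005, -0.002, 0.451], np.float64(0.0)]
```

Call:
apply_moves:
  deltas:
    - [0.8,[0,0,0.15],0]
    - [0.8,[0,0,0.27],0]
    - [0.8,[0,0,0.35],0]
    - [0.8,[0,0,0.4],0]
    - [0.8,[0,0,0.425],0]
    - [0.8,[0,0,0.425],0]
    - [0.8,[0,0,0.435],0]
    - [0.8,[0,0,0.435],0]

```text
t: 13.95
eef_pos: [0.605, -0.0903, 0.0439]
tool_rot: [0.0, 0.666, 0.746, 0.0]
contact_force: [0.7, -0.5, -3.0]
gripper_width: 0.33
grasp_force: 61.2
```

Call:
apply_moves:
  deltas:
    - [0.8,[0,0,0.005],0]
    - [0.8,[0,0,0.01],0]
    - [0.8,[0,0,0.015],0]
    - [0.8,[0,0,0.015],0]
  squeeze: 30

```text
t: 14.35
eef_pos: [0.6052, -0.0902, 0.0407]
tool_rot: [0.001, 0.666, 0.746, 0.0]
contact_force: [0.9, 0.3, -1.6]
gripper_width: 0.328
grasp_force: 61.3
```

Call:
apply_moves:
  deltas:
    - [0.8,[0,0,0.004],0]
    - [0.8,[0,0,0.008],0]
    - [0.8,[0,0,0.008],0]
  squeeze: 30

```text
t: 14.65
eef_pos: [0.6056, -0.0904, 0.0402]
tool_rot: [0.001, 0.666, 0.746, 0.0]
contact_force: [-1.2, -0.9, 8.6]
gripper_width: 0.331
grasp_force: 62.6
```

Call:
apply_moves:
  deltas:
    - [0.6,[0,0,0],0]
    - [0.5,[0,0,0],0]
    - [0.4,[0,0,0],0]
    - [0.3,[0,0,0],0]
    - [0.3,[0,0,0],0]
    - [0.3,[0,0,0],0]

```text
t: 15.25
eef_pos: [0.6044, -0.0903, 0.0386]
tool_rot: [-0.0, 0.666, 0.746, -0.0]
contact_force: [0.2, 0.6, -0.1]
gripper_width: 0.699
grasp_force: 0.0
```

Call:
apply_moves:
  deltas:
    - [0.3,[0,0,-0.05],0]
    - [0.3,[0,0,-0.15],0]
    - [0.3,[0,0,-0.3],0]
    - [0.3,[0,0,-0.5],0]
    - [0.3,[0,0,-0.7],0]
    - [0.3,[0,0,-0.9],0]
    - [0.3,[0,0,-1],0]
    - [0.3,[0,0,-1],0]

```text
t: 16.05
eef_pos: [0.6065, -0.09, 0.2434]
tool_rot: [0.003, 0.666, 0.746, 0.002]
contact_force: [-0.3, 0.6, -0.3]
gripper_width: 0.704
grasp_force: 0.0
```

```bash
python3 - <<'E'
from h import *
from station import bot
import cv2
rows(bot,[])
s=state(bot)
w=bot.read_camera("wrist")
TW=np.eye(4);TW[:3,:3]=s[1];TW[:3,3]=s[0]
C=TW@np.array(w["hand_eye"])
p=bot.read_camera("side")
a=w["color"][:,:,::-1].copy(); b=p["color"][:,:,::-1].copy()
P=np.array([[0,.05,.06],[0,-.05,.06],[0,.05,.093],[0,-.05,.093]])
for im,M,K in((a,C,w["intrinsics"]),(b,np.array(p["pose"]),p["intrinsics"])):
    for u in proj(T(VR)(P),M,np.array(K)): cv2.circle(im,tuple(int(round(z*8)) for z in u),10,(0,0,255),-1,cv2.LINE_AA,3)
c=np.zeros((600,800,3),np.uint8);c[:300,:480]=cv2.resize(a,(480,300))
d=cv2.resize(b[170:380,160:400],None,fx=1.4,fy=1.4);c[300:594,:336]=d
e=cv2.resize(b[180:250,240:360],None,fx=3.8,fy=3.8);c[310:576,340:796]=e
cv2.imwrite("pics/end.png",c)
E
```

```text
pos [ 0.6065 -0.09    0.2434] heading 0.1122 q [ 0.5   0.43 -0.6   1.67  0.26  1.12 -0.06] F [-0.3  0.6 -0.3] w 0.704 t 16.05
```

View pics/end.png

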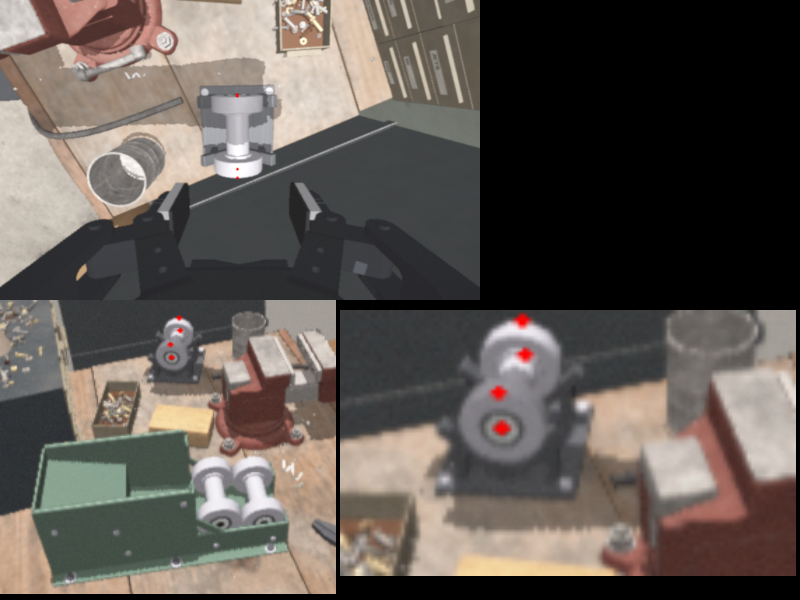

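The roller lies squarely in both vees, with its end-face centre on the predicted point at (502,428). The other two are at the front of the run-out at about (210,500) and (255,500), and the tool is clear.

```bash
python3 -c "
from station import bot
print(bot.hand_in())"
```

```text
the job is handed in; nothing more can be done
None
```

The magazine is cleared and all three rollers ran down into single file; the front one now lies in the V-rest, the other two are still in the run-out, and I handed the job in at about 16 s of the 64 s allowed.

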